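Index the medium spacer beneath the inspection lens

TASK

The indexing table is turned by its ball handle. Turn it until the medium-width one of the three spacers clicks to rest directly beneath the lens of the inspection head. Do not touch the spacers, they must all stay standing on their studs, and do not bump the inspection head that overhangs the handle, nor disturb the jar, the screwdriver and the parts tray.

Things in the scene. Friction and masses are not known exactly. Their poses are not given: they have to be found in the camera images.
- indexer: the bolted-down fixture: aluminium base plate 360 x 280 x 14 mm, white drum, column with beam. Origin on the turntable's vertical axis at bench level; x points from the lens side through the axis, z up. Column 26 mm square, 250 mm tall, at x = 170, y = -100 mm. The beam (22 mm wide, underside 227 mm up) runs straight from the column to the head
- rotor (a joint): turntable angle (rad), 0 at the start, anticlockwise from above positive, range -1.25 to 2.05. Black disc, 270 mm diameter, top 57 mm above the bench; a detent every 45 degrees (0 is one), it snaps to the nearest when let go; leaving one takes about 7 N at the handle. Nothing stands under the lens at 0
- handle (a point): centre of the steel ball handle, 26 mm diameter, on a 12 mm stem on the disc, 120 mm from the turning axis, 105 mm above the bench; turns with the disc. At joint 0 it is on the lens side, just outside the head's edge: an upright gripper would hit the head, so lean it back, outwards from the axis
- head: fixed inspection head over the lens place: round white light 74 mm diameter, 26 mm high, underside 177 mm above the bench; on it a black barrel 42 mm diameter and a grey camera 44 mm wide around the beam's end, up to 257 mm. Origin at the centre of the light's underside, 72 mm from the turning axis; the ball's centre lies 11 mm outside its edge
- lens_axis (a point): the point on the head's underside directly above the inspection place, 85 mm from the turning axis on the fixture's -x side
- stud_left (a point): foot, on the disc's top, of the stud that at joint 0 stands 45 degrees to the left of the lens (direction 135 degrees in the fixture's frame), 85 mm from the axis; it is under the lens at joint +45 degrees. Carries one of the spacers, which one changes
- stud_far_left (a point): foot, on the disc's top, of the stud that at joint 0 stands 90 degrees to the left of the lens (direction 90), 85 mm from the axis; it is under the lens at joint +90 degrees. Carries one of the spacers, which one changes
- stud_right (a point): foot, on the disc's top, of the stud that at joint 0 stands 45 degrees to the right of the lens (direction 225), 85 mm from the axis; it is under the lens at joint -45 degrees. Carries one of the spacers, which one changes
- spacer_small: plain steel spacer ring standing upright over a short locating stud of the turntable: outside diameter 28 mm, bore 19 mm, height 24 mm; origin at the centre of its underside, z up. The studs are 15 mm thick, 10 mm high. Too narrow
- spacer_medium: plain steel spacer ring standing upright over a short locating stud of the turntable: outside diameter 38 mm, bore 19 mm, height 24 mm; origin at the centre of its underside, z up. The studs are 15 mm thick, 10 mm high. The wanted one
- spacer_large: plain steel spacer ring standing upright over a short locating stud of the turntable: outside diameter 48 mm, bore 19 mm, height 24 mm; origin at the centre of its underside, z up. The studs are 15 mm thick, 10 mm high. Too wide
- jar: closed amber glass jar, 56 mm diameter, 75 mm high, standing on the bench left of the fixture; origin at the centre of its underside
- driver: screwdriver with black handle lying on the bench right of the fixture, about 200 mm long
- parts_tray: black plastic divided tray 120 x 90 x 30 mm on the bench left of the fixture; origin under its centre

How it is judged:
By the outcome, as a careful person would: the job done as asked, in the order asked, and still so for the second after the job is handed in, with the robot touching nothing.
It also fails if it takes over 42 s, if anything falls off the work surface, if the arm or the gripper's body presses on something with over 40 N, if the wrist force passes 120 N, or if a joint passes its speed limit or range.

ROBOT

A 6-joint arm with a two-finger parallel gripper is mounted at the origin on the work surface. World frame = base frame: x ahead of the robot, y to its left, z up, the work surface at z = 0. Lengths are in m, angles in rad, forces in N, time in s.
With the tool pointing down it reaches from about 0.35 to 0.95 m from the base axis. Payload 17.4 kg.
Tool frame: the origin (TCP) lies between the finger pads; the fingertips stand 17 mm ahead of it and the grasp point (between the pads) lies 2 mm behind it; z points along the fingers, y is the line along which they close (so a half turn about z gives the same grasp; the last joint's range is limited). The gripper opens to 93 mm and grips with 3 to 60 N. Pads are 15 mm wide; open, the fingers measure 128 mm over their backs; the gripper's body (75 mm by 188 mm) begins 65 mm behind the grasp point.
Start: joints at [-1.291, 0.116, 1.442, -0, 1.584, -0.038], TCP at [0.211, -0.641, 0.236] pointing down, gripper open.
Joint ranges: [-2.83, 2.83], [-0.83, 2.19], [0.07, 2.5], [-1.14, 4.28], [0.01, 3], [-2.97, 2.97]. Speed limits (rad/s): [1.89, 1.89, 2.22, 3.14, 3.14, 3.14].

INTERFACE

Orientations are given as a rotation vector (axis times angle).
In Python, from workcell import * gives the robot as it stands.
- The arm moves only by the tool step_arm, never from a script. Its argument "commands" is a list of rows, each a list of 7 numbers: the turn, a rotation vector about the tool's x, y, z in degrees, then the shift along the tool's x, y, z in mm, then the opening, from -1 (shut) to 1 (fully open). In form: [[rx, ry, rz, x, y, z, claw], ...]. A call has 1 to 5 rows; each row shifts and turns the commanded pose from where the row before left it, along the tool's axes as they then stand; what a row does not reach is not made up. A row lasts 1/12 s, in which the tool goes at most 41.7 mm and 7.16 degrees, less where a joint would pass 70% of its speed; a pose out of reach is approached as far as the arm can. A call with a gripper value outside its range is refused whole. The fingers move at their own pace and stop on an object; the grip force is fixed at half the most. Time passes only in rows, so rows that do not move let the fingers close. It gives the time, the measured TCP pose, the force, the opening and the grip force at its end, in the units of the state.
- read_state(): the state, without advancing time (a new reading comes with each control period).
- get_image(name): name is "scene" or "top"; returns the picture (400x640x3 uint8, blue, green, red); there is no depth.
- camera_model(name): a dict with "camera_matrix" (3x3 intrinsics, pixels), "eye" and "rotation" of the camera in the world. Camera axes: x right, y down, z forward; pixel columns grow to the right and rows downward; lengths in m; the calibration is good to about 2 mm. A picture is of the moment at which its call begins. camera_model takes no time and is no camera call.
- close_job(): hands the job in; it is judged then, once.
The state is a dict: "time": time; "joint_positions": joint angles; "qd": joint speeds; "effort": joint torques, N m; "tcp_pos": TCP position; "orientation": TCP orientation; "contact_force": force on the tool from outside, world axes, zero at the start; "moment": the same for the moment, N m; "gripper_width": finger opening in m; "grip_force": force on a finger pad.
Only numpy, scipy, OpenCV 4.12 (cv2) and the standard library are available. Lean on these libraries where they do the work, as an engineer would, in place of code of your own. Each camera call takes 0.05 s, during which the arm holds its last target. There are 200 camera calls.

## Working session

There is one attempt and no reset: what is moved stays moved. The work goes in short steps, Python scripts to look and compute and a tool call to move; the robot and the scene stay as the last step left them, time stands still between calls to the robot, and variables do not carry over. Pictures are saved under pics/ and viewed, at most 10 in all, crops included, and the job is handed in when it is done.

Besides the shell and the picture viewer there is one more tool, called after "Call:" as name([rows], argument=value, ...), one row to a line, values as JSON. step_arm: Moves the arm, as the interface text tells. Its arguments: {"type":"object","properties":{"commands":{"type":"array","items":{"type":"array","items":{"type":"number"}}}},"required":["commands"]}

```bash
mkdir -p pics; python3 - <<'E'
from workcell import *
import cv2
for n in("scene","top"):
    cv2.imwrite(f"pics/{n}0.png",get_image(n)); m=camera_model(n); print(n,m)
print(read_state())
E
```

```text
scene {'camera_matrix': array([[465.62645017,   0.        , 327.52548077],
       [  0.        , 465.62645017, 205.67157483],
       [  0.        ,   0.        ,   1.        ]]), 'eye': array([ 0.94404253, -0.62029056,  1.22887747]), 'rotation': array([-2.48967376, -0.71490912,  0.20598744])}
top {'camera_matrix': array([[408.31112914,   0.        , 318.32673585],
       [  0.        , 408.31112914, 208.38400506],
       [  0.        ,   0.        ,   1.        ]]), 'eye': array([ 0.40199601, -0.01380854,  1.20055768]), 'rotation': array([-2.15406934,  2.14365033, -0.1616354 ])}
{'time': 0.1, 'joint_positions': array([-1.29080709e+00,  1.16414351e-01,  1.44221079e+00, -1.48234729e-05,
        1.58399388e+00, -3.77822969e-02]), 'qd': array([-7.34733100e-04, -1.43834177e-03, -5.48514922e-04,  4.83084440e-04,
       -7.47941094e-04,  9.27450169e-05]), 'effort': array([ 2.45398485e-03, -7.22895455e+01, -6.23866367e+01,  7.81697128e-02,
        2.26940517e-02, -5.01399813e-05]), 'tcp_pos': array([ 0.21085548, -0.641041  ,  0.2349873 ]), 'orientation': array([-3.10101753e+00, -4.96895626e-01,  2.17809963e-04]), 'contact_force': array([0.01508232, 0.31500825, 0.00696158]), 'moment': array([ 0.00251079,  0.01554892, -0.02642204]), 'grip_force': 0.0, 'gripper_width': 0.09328490324794624}
```

View pics/scene0.png

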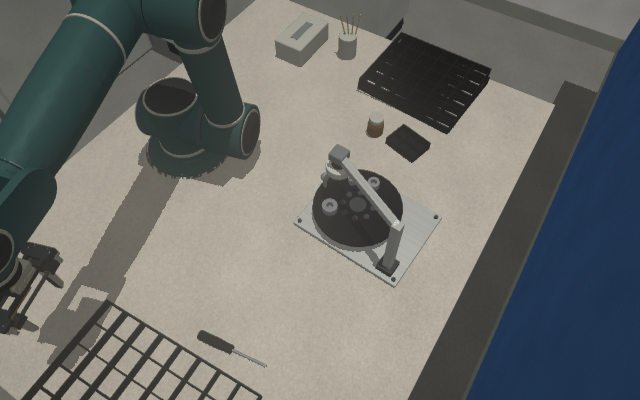

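View pics/top0.png

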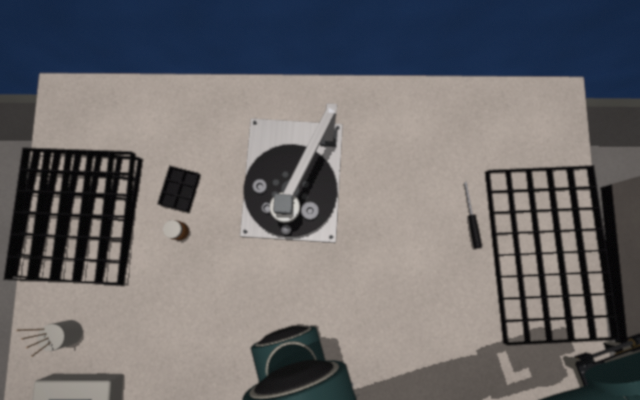

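```bash
python3 - <<'E'
import cv2
a=cv2.imread("pics/top0.png")[95:250,225:355]; b=cv2.imread("pics/scene0.png")[135:295,285:445]
cv2.imwrite("pics/c1.png",cv2.resize(a,None,fx=3.8,fy=3.8,interpolation=3)[:590])
cv2.imwrite("pics/c2.png",cv2.resize(b,None,fx=3.7,fy=3.7,interpolation=3))
E
```

```text
(no output)
```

View pics/c1.png

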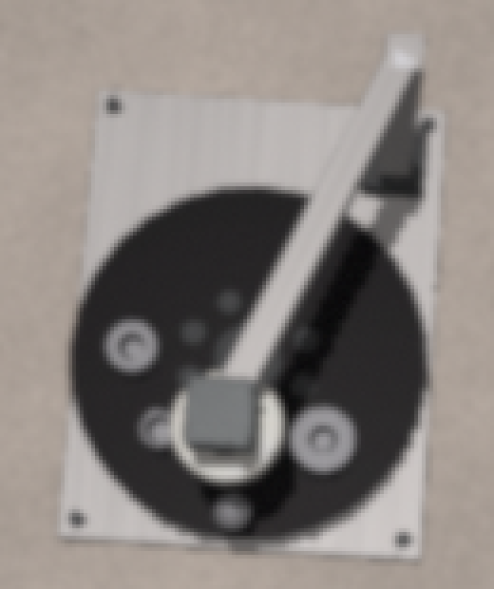

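View pics/c2.png

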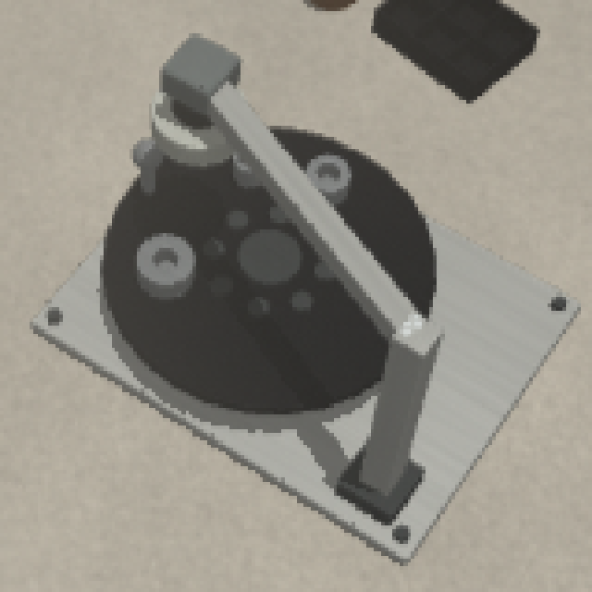

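The crops show the spacers by rim diameter: right (323,438) about 66 px, so large. Far left (131,346) about 54 px, so medium. Left (160,428) about 40 px, so small. The goal is therefore joint +90°. The ball is at (232,512) in the top crop and (145,152) in the scene crop. Next I'll fit the fixture pose.

```bash
cat > h.py <<'E'
from workcell import *
import numpy as np
from scipy.optimize import least_squares
from scipy.spatial.transform import Rotation as R
def proj(n,P):
    m=camera_model(n); Rm=np.asarray(m["rotation"]); Rm=R.from_rotvec(Rm).as_matrix() if Rm.size==3 else Rm
    c=(np.atleast_2d(P)-m["eye"])@Rm; q=c@m["camera_matrix"].T; return q[:,:2]/q[:,2:]
E
python3 - <<'E'
from h import *
s=.085
TL,BL,BR,TR=[.18,.14,.014],[-.18,.14,.014],[-.18,-.14,.014],[.18,-.14,.014]
ball=[-.12,0,.105]; sl=[0,s,.081]; sr=[-s*.7071,-s*.7071,.081]
T=[(TL,97,93),(BL,60,541),(BR,418,557),(ball,232,512),(sl,131,346),(sr,323,438)]
S=[(BR,33,323),(TL,580,305),(TR,407,562),(ball,145,152),(sl,329,175),(sr,165,258)]
PT=np.array([t[0] for t in T]);UT=np.array([[t[1]/3.8+225,t[2]/3.8+95] for t in T])
PS=np.array([t[0] for t in S]);US=np.array([[t[1]/3.7+285,t[2]/3.7+135] for t in S])
def W(p,P):
    return R.from_euler('z',p[2]).apply(P)+[p[0],p[1],0]
f=lambda p:np.r_[(proj("top",W(p,PT))-UT).ravel(),(proj("scene",W(p,PS))-US).ravel()]
r=least_squares(f,[.45,.06,0],loss='soft_l1')
print(r.x,f(r.x).round(1).reshape(-1,2).tolist())
print("ball",W(r.x,np.array([ball])),"end",W(r.x,np.array([[0,-.12,.105]])),"head",W(r.x,np.array([[-.072,0,.177]])))
m=camera_model("top")
for n,u,v,z in(("jar",173,230,.075),("drv",475,230,.02)):
    g=least_squares(lambda q:(proj("top",[q[0],q[1],z])-[u,v]).ravel(),[.4,0]);print(n,g.x)
E
```

```text
[ 0.64398992  0.05892545 -0.06199788] [[-0.4, 4.3], [-1.9, 5.4], [0.3, 7.6], [0.4, -7.8], [0.6, -7.7], [0.3, -7.3], [-7.1, -4.2], [-5.7, -4.4], [-7.0, -4.4], [5.6, 3.4], [4.8, 2.1], [5.0, 3.0]]
ball [[0.52422047 0.06636043 0.105     ]] end [[ 0.63655494 -0.060844    0.105     ]] head [[0.57212825 0.06338643 0.177     ]]
jar [0.50360295 0.38098064]
drv [ 0.51291461 -0.47553493]
```

```bash
python3 - <<'E'
from h import *
s=.085
TL,BL,BR,TR=[.18,.14,.014],[-.18,.14,.014],[-.18,-.14,.014],[.18,-.14,.014]
ball=[-.12,0,.105]; sl=[0,s,.081]; sr=[-s*.7071,-s*.7071,.081]
T=[(TL,97,93),(BL,60,541),(BR,418,557),(ball,232,512),(sl,131,346),(sr,323,438)]
S=[(BR,33,323),(TL,580,305),(TR,407,562),(ball,145,152),(sl,329,175),(sr,165,258)]
PT=np.array([t[0] for t in T]);UT=np.array([[t[1]/3.8+225,t[2]/3.8+95] for t in T])
PS=np.array([t[0] for t in S]);US=np.array([[t[1]/3.7+285,t[2]/3.7+135] for t in S])
k=np.array([1,1,1,0,0,0])[:,None]
def W(p,P):
    if len(P)==6: P=P+k*[p[3],p[4],0]
    return R.from_euler('z',p[2]).apply(P)+[p[0],p[1],0]
f=lambda p:np.r_[(proj("top",W(p,PT))-UT).ravel(),(proj("scene",W(p,PS))-US).ravel()]
r=least_squares(f,[.6,.06,0,.03,0],loss='soft_l1')
print(r.x,f(r.x).round(1).reshape(-1,2).tolist())
print("ball",W(r.x,np.array([ball])),"end",W(r.x,np.array([[0,-.12,.105]])),"head",W(r.x,np.array([[-.072,0,.177]])))
E
```

```text
[ 0.62405379  0.06037709 -0.05431099  0.04060118 -0.00133203] [[-0.0, -1.8], [-0.5, -1.3], [1.5, 0.2], [0.1, -0.4], [-0.1, -0.5], [-0.1, -0.4], [-1.9, -0.1], [0.1, -1.3], [-0.2, -0.4], [0.0, 0.4], [-1.0, -1.2], [-0.5, -0.2]]
ball [[0.50423073 0.0668912  0.105     ]] end [[ 0.61753968 -0.05944597  0.105     ]] head [[0.55215995 0.06428556 0.177     ]]
```

```bash
cat >> h.py <<'E'
from scipy.spatial.transform import Slerp
A=np.array([.624,.060]); YAW=-.0543
def pose(phi,back,tilt,dr=0,dz=0):
    "grasp pose for joint angle phi (rad), backed off along tool axis by back, tilt rad"
    a=YAW+np.pi+phi; o=np.array([np.cos(a),np.sin(a),0]); zt=-o*np.sin(tilt)-np.array([0,0,np.cos(tilt)])
    y=np.cross(o,[0,0,1.]) ; y=-y if phi is None else y
    # at phi=0, o=-X -> y=o x Z = +Y ; want -Y
    y=-y; x=np.cross(y,zt)
    p=np.r_[A,.105]+o*(.12+dr)+[0,0,dz]+zt*(.002-back)
    return p,R.from_matrix(np.c_[x,y,zt])
def rows(p1,R1,n,claw,p0=None,R0=None):
    s=read_state(); p0=s["tcp_pos"] if p0 is None else p0; R0=R.from_rotvec(s["orientation"]) if R0 is None else R0
    sl=Slerp([0,1],R.from_quat([R0.as_quat(),R1.as_quat()]))
    for i in range(n):
        a,b=sl(i/n),sl((i+1)/n); print(np.r_[np.degrees((a.inv()*b).as_rotvec()).round(1),(a.inv().apply(p1-p0)*1000/n).round(1),claw].tolist())
E
python3 - <<'E'
from h import *
p,r=pose(0,.1,np.radians(40)); print(p,r.as_matrix().round(2).tolist()); rows(p,r,20,.1)
E
```

```text
[0.44127652 0.06993165 0.18007236] [[0.76, -0.05, 0.64], [-0.04, -1.0, -0.03], [0.64, 0.0, -0.77]]
[-0.4, 2.0, 1.0, 22.1, -30.2, 2.8, 0.1]
[-0.4, 2.0, 1.0, 21.4, -30.6, 3.3, 0.1]
[-0.4, 2.0, 1.0, 20.7, -31.0, 3.9, 0.1]
[-0.4, 2.0, 1.0, 20.0, -31.4, 4.4, 0.1]
[-0.4, 2.0, 1.0, 19.3, -31.7, 4.8, 0.1]
[-0.4, 2.0, 1.0, 18.6, -32.1, 5.3, 0.1]
[-0.4, 2.0, 1.0, 17.8, -32.5, 5.7, 0.1]
[-0.4, 2.0, 1.0, 17.0, -32.8, 6.1, 0.1]
[-0.4, 2.0, 1.0, 16.2, -33.2, 6.4, 0.1]
[-0.4, 2.0, 1.0, 15.4, -33.5, 6.8, 0.1]
[-0.4, 2.0, 1.0, 14.6, -33.8, 7.1, 0.1]
[-0.4, 2.0, 1.0, 13.7, -34.1, 7.3, 0.1]
[-0.4, 2.0, 1.0, 12.8, -34.4, 7.6, 0.1]
[-0.4, 2.0, 1.0, 12.0, -34.7, 7.8, 0.1]
[-0.4, 2.0, 1.0, 11.1, -34.9, 7.9, 0.1]
[-0.4, 2.0, 1.0, 10.2, -35.2, 8.1, 0.1]
[-0.4, 2.0, 1.0, 9.3, -35.4, 8.2, 0.1]
[-0.4, 2.0, 1.0, 8.3, -35.6, 8.2, 0.1]
[-0.4, 2.0, 1.0, 7.4, -35.8, 8.3, 0.1]
[-0.4, 2.0, 1.0, 6.5, -36.0, 8.3, 0.1]
```

Call:
step_arm([
  [0,2,1,22,-30,0,0.1],
  [0,2,1,21,-31,0,0.1],
  [0,2,1,20,-31,1,0.1],
  [0,2,1,19,-31,2,0.1],
  [0,2,1,19,-32,3,0.1],
])

```text
time: 0.52
tcp_pos: [0.2652, -0.4623, 0.2363]
orientation: [-3.081, -0.355, -0.27]
contact_force: [0.2, 0.5, -0.4]
gripper_width: 0.0643
grip_force: 0.0
```

Call:
step_arm([
  [0,2,1,18,-32,4,0.1],
  [0,2,1,17,-32,4,0.1],
  [0,2,1,17,-33,5,0.1],
  [0,2,1,16,-33,5,0.1],
  [0,2,1,15,-33,6,0.1],
])

```text
time: 0.93
tcp_pos: [0.318, -0.2855, 0.2355]
orientation: [-3.032, -0.213, -0.531]
contact_force: [0.9, -0.7, 0.8]
gripper_width: 0.051
grip_force: 0.0
```

```bash
python3 - <<'E'
from h import *
s=read_state(); print(s["time"],s["tcp_pos"],s["joint_positions"].round(3),s["gripper_width"])
p,r=pose(0,.1,np.radians(40)); rows(p,r,10,.1)
E
```

```text
0.9333 [ 0.31798596 -0.28547107  0.23549323] [-1.012 -0.565  2.041  0.331  1.549  0.431] 0.05100096098462812
[-0.7, 2.0, 0.9, 14.1, -33.2, 12.1, 0.1]
[-0.7, 2.0, 0.9, 13.1, -33.6, 12.2, 0.1]
[-0.7, 2.0, 0.9, 12.1, -33.9, 12.2, 0.1]
[-0.7, 2.0, 0.9, 11.2, -34.3, 12.2, 0.1]
[-0.7, 2.0, 0.9, 10.2, -34.6, 12.1, 0.1]
[-0.7, 2.0, 0.9, 9.2, -34.9, 12.0, 0.1]
[-0.7, 2.0, 0.9, 8.3, -35.2, 11.8, 0.1]
[-0.7, 2.0, 0.9, 7.3, -35.4, 11.7, 0.1]
[-0.7, 2.0, 0.9, 6.3, -35.7, 11.5, 0.1]
[-0.7, 2.0, 0.9, 5.4, -35.9, 11.2, 0.1]
```

```bash
cat > k.py <<'E'
from h import *
import itertools
D=[([-1.29080709e+00,1.16414351e-01,1.44221079e+00,-1.48e-05,1.58399388,-3.77822969e-02],[.21085548,-.641041,.2349873],[-3.10101753,-.496895626,.000217])]
s=read_state(); D.append((s["joint_positions"],s["tcp_pos"],s["orientation"]))
E=lambda a,t:R.from_euler(a,t)
def ori(q,s4,s6,c): return E('z',q[0])*E('y',q[1]+q[2])*E('z',s4*q[3])*E('y',q[4])*E('z',s6*q[5]+c)
if __name__=="__main__":
  for s4,s6,c in itertools.product((1,-1),(1,-1),(0,np.pi/2,np.pi,-np.pi/2)):
    e=[np.degrees((ori(q,s4,s6,c).inv()*R.from_rotvec(o)).magnitude()) for q,_,o in D]
    if max(e)<30: print("spherical",s4,s6,c,e)
  # UR-like: j2,j3,j4 parallel, then j5 about perpendicular
  for s4,s5,s6 in itertools.product((1,-1),repeat=3):
    M=[(E('z',q[0])*E('y',q[1]+q[2]+s4*q[3])*E('z',s5*q[4]),R.from_rotvec(o)*E('z',s6*q[5])) for q,_,o in D]
    print("ur",s4,s5,s6,(M[0][0].inv()*M[0][1]).as_matrix().round(2).tolist(),(M[1][0].inv()*M[1][1]).as_matrix().round(2).tolist())
E
python3 k.py
```

```text
spherical 1 1 1.5707963267948966 [np.float64(2.8205228413127295e-05), np.float64(1.82488662384971e-14)]
ur 1 1 1 [[1.0, 0.08, -0.01], [-0.01, -0.01, -1.0], [-0.08, 1.0, -0.01]] [[0.6, -0.72, 0.34], [0.47, -0.02, -0.88], [0.64, 0.69, 0.33]]
ur 1 1 -1 [[1.0, -0.0, -0.01], [-0.01, -0.01, -1.0], [0.0, 1.0, -0.01]] [[0.94, -0.01, 0.34], [0.33, 0.34, -0.88], [-0.11, 0.94, 0.33]]
ur 1 -1 1 [[-1.0, -0.08, -0.01], [-0.01, 0.01, 1.0], [-0.08, 1.0, -0.01]] [[-0.62, 0.72, -0.31], [-0.45, -0.01, 0.89], [0.64, 0.69, 0.33]]
ur 1 -1 -1 [[-1.0, -0.0, -0.01], [-0.01, 0.01, 1.0], [0.0, 1.0, -0.01]] [[-0.95, -0.0, -0.31], [-0.29, -0.34, 0.89], [-0.11, 0.94, 0.33]]
ur -1 1 1 [[1.0, 0.08, -0.01], [-0.01, -0.01, -1.0], [-0.08, 1.0, -0.01]] [[0.61, -0.71, 0.34], [-0.02, -0.45, -0.89], [0.79, 0.54, -0.29]]
ur -1 1 -1 [[1.0, -0.0, -0.01], [-0.01, -0.01, -1.0], [0.0, 1.0, -0.01]] [[0.94, -0.0, 0.34], [0.33, -0.31, -0.89], [0.11, 0.95, -0.29]]
ur -1 -1 1 [[-1.0, -0.08, -0.01], [-0.01, 0.01, 1.0], [-0.08, 1.0, -0.01]] [[-0.61, 0.73, -0.31], [0.05, 0.42, 0.91], [0.79, 0.54, -0.29]]
ur -1 -1 -1 [[-1.0, -0.0, -0.01], [-0.01, 0.01, 1.0], [0.0, 1.0, -0.01]] [[-0.95, 0.01, -0.31], [-0.29, 0.31, 0.91], [0.11, 0.95, -0.29]]
```

```bash
cat >> k.py <<'E'
def fk(q,m):
    lat,d1,L2,L3,Lt=m; T=q[1]+q[2]
    return E('z',q[0]).apply([L2*np.sin(q[1])+L3*np.sin(T),lat,d1+L2*np.cos(q[1])+L3*np.cos(T)])+ori(q,1,1,np.pi/2).apply([0,0,Lt])
if __name__=="__main__":
    r=least_squares(lambda m:np.concatenate([fk(q,m)-p for q,p,_ in D]),[.03,.25,.6,.6,.3],x_scale=.1); print(r.x,r.fun*1000)
    _,S,V=np.linalg.svd(r.jac); print(S,V[-1].round(2))
E
python3 k.py|tail -3
```

```text
ur -1 -1 -1 [[-1.0, -0.0, -0.01], [-0.01, 0.01, 1.0], [0.0, 1.0, -0.01]] [[-0.95, 0.01, -0.31], [-0.29, 0.31, 0.91], [0.11, 0.95, -0.29]]
[0.02556667 0.06504863 0.44970827 0.62255367 0.28494651] [ 0.09245812 -0.08023035 -0.64358413 -0.13949726  0.09726356  0.64358473]
[2.40059696 1.43510926 1.41997281 0.3623289  0.17317811] [-0.12  0.67  0.05 -0.03  0.73]
```

```bash
cat > ik.py <<'E'
from k import *
m=[0.02556667,0.06504863,0.44970827,0.62255367,0.28494651]
lo=np.array([-2.83,-.83,.07,-1.14,.01,-2.97]); hi=np.array([2.83,2.19,2.5,4.28,3,2.97])
def ik(p,Rt,q0):
    f=lambda q:np.r_[(fk(q,m)-p)*10,(ori(q,1,1,np.pi/2).inv()*Rt).as_rotvec()*3]
    best=None
    for g in (q0,np.array([0,0,2,.1,1,1.5]),np.array([0,-.3,2,3,1,-1.5]),np.array([0,-.3,2,1.5,1,0])):
        r=least_squares(f,np.clip(g,lo+1e-3,hi-1e-3),bounds=(lo,hi))
        if best is None or r.cost<best.cost-1e-6: best=r
    return best.x,best.cost
if __name__=="__main__":
  q0=read_state()["joint_positions"]
  for t in (20,25,30,35,40):
    for back,phi in ((.09,0),(0,0),(0,30),(0,60),(0,90),(.09,90)):
      p,r=pose(np.radians(phi),back,np.radians(t)); q,c=ik(p,r,q0); print(t,back,phi,q.round(2),"%.1e"%c)
E
python3 ik.py
```

```text
20 0.09 0 [ 0.13 -0.56  2.12 -0.06  1.24  1.76] 1.4e-20
20 0 0 [ 0.11 -0.47  2.19 -0.06  1.07  1.76] 1.2e-19
20 0 30 [-0.15 -0.42  2.16  0.22  1.12  0.89] 6.4e-28
20 0 60 [-0.29 -0.2   1.99  0.35  1.27  0.2 ] 5.5e-22
20 0 90 [-0.29  0.06  1.75  0.34  1.43 -0.3 ] 7.7e-30
20 0.09 90 [-0.34  0.04  1.62  0.33  1.58 -0.3 ] 1.2e-28
25 0.09 0 [ 0.14 -0.64  2.18 -0.09  1.17  1.78] 8.5e-31
25 0 0 [ 0.12 -0.52  2.24 -0.09  0.99  1.78] 3.3e-30
25 0 30 [-0.18 -0.46  2.21  0.3   1.06  0.82] 8.4e-26
25 0 60 [-0.33 -0.21  2.01  0.45  1.25  0.13] 4.9e-22
25 0 90 [-0.33  0.07  1.75  0.42  1.46 -0.35] 8.3e-30
25 0.09 90 [-0.38  0.06  1.62  0.41  1.6  -0.35] 5.2e-29
30 0.09 0 [ 0.16 -0.72  2.25 -0.12  1.1   1.81] 8.8e-28
30 0 0 [ 0.13 -0.58  2.3  -0.12  0.91  1.81] 1.1e-25
30 0 30 [-0.21 -0.51  2.25  0.38  1.01  0.75] 3.9e-22
30 0 60 [-0.37 -0.22  2.04  0.54  1.25  0.05] 5.2e-21
30 0 90 [-0.36  0.09  1.74  0.5   1.49 -0.39] 2.9e-29
30 0.09 90 [-0.42  0.08  1.62  0.49  1.63 -0.39] 1.3e-28
35 0.09 0 [ 0.18 -0.8   2.32 -0.15  1.03  1.84] 2.0e-17
35 0 0 [ 0.14 -0.63  2.35 -0.15  0.83  1.84] 7.5e-22
35 0 30 [-0.25 -0.55  2.3   0.48  0.96  0.66] 8.7e-19
35 0 60 [-0.41 -0.22  2.06  0.64  1.25 -0.02] 2.7e-21
35 0 90 [-0.39  0.11  1.74  0.57  1.52 -0.43] 3.7e-29
35 0.09 90 [-0.46  0.11  1.62  0.56  1.66 -0.43] 2.8e-28
40 0.09 0 [ 0.21 -0.83  2.36 -0.21  0.97  1.9 ] 6.9e-03
40 0 0 [ 0.16 -0.69  2.4  -0.2   0.75  1.88] 1.7e-21
40 0 30 [-0.28 -0.59  2.35  0.58  0.92  0.57] 7.4e-30
40 0 60 [-0.45 -0.22  2.09  0.73  1.26 -0.1 ] 5.1e-23
40 0 90 [-0.42  0.13  1.75  0.64  1.56 -0.47] 3.0e-28
40 0.09 90 [-0.5   0.14  1.62  0.63  1.69 -0.47] 7.1e-28
```

```bash
python3 - <<'E'
from h import *
p,r=pose(0,.07,np.radians(35)); print(p); rows(p,r,10,.1)
E
```

```text
[0.46523115 0.06862963 0.16070234]
[-0.7, 1.5, 0.9, 15.6, -32.7, 14.7, 0.1]
[-0.7, 1.5, 0.9, 14.7, -33.1, 14.7, 0.1]
[-0.7, 1.5, 0.9, 13.8, -33.5, 14.7, 0.1]
[-0.7, 1.5, 0.9, 12.8, -33.9, 14.6, 0.1]
[-0.7, 1.5, 0.9, 11.9, -34.3, 14.6, 0.1]
[-0.7, 1.5, 0.9, 10.9, -34.6, 14.5, 0.1]
[-0.7, 1.5, 0.9, 10.0, -35.0, 14.3, 0.1]
[-0.7, 1.5, 0.9, 9.0, -35.3, 14.1, 0.1]
[-0.7, 1.5, 0.9, 8.1, -35.6, 13.9, 0.1]
[-0.7, 1.5, 0.9, 7.1, -35.9, 13.7, 0.1]
```

Call:
step_arm([
  [-0.7,1.5,0.9,15,-33,13,0.1],
  [-0.7,1.5,0.9,14,-33,13,0.1],
  [-0.7,1.5,0.9,13,-33,13,0.1],
  [-0.7,1.5,0.9,12,-34,13,0.1],
  [-0.7,1.5,0.9,11,-34,13,0.1],
])

```text
time: 1.35
tcp_pos: [0.3879, -0.116, 0.2041]
orientation: [-3.034, -0.076, -0.728]
contact_force: [-0.6, -2.7, 1.1]
gripper_width: 0.0512
grip_force: 0.0
```

Call:
step_arm([
  [-0.7,1.5,0.9,10,-34,13,0.1],
  [-0.7,1.5,0.9,10,-34,13,0.1],
  [-0.7,1.5,0.9,9,-34,13,0.1],
  [-0.7,1.5,0.9,8,-34,13,0.1],
  [0,0,0,0,0,0,0.1],
])

```text
time: 1.77
tcp_pos: [0.4409, -0.001, 0.1798]
orientation: [3.022, -0.009, 0.849]
contact_force: [-0.6, -1.2, 0.2]
gripper_width: 0.0512
grip_force: 0.0
```

```bash
python3 - <<'E'
from h import *
s=read_state(); print(s["time"],s["tcp_pos"],s["joint_positions"].round(3),s["contact_force"])
p,r=pose(0,.07,np.radians(35)); rows(p,r,2,.1)
import cv2
for n in("scene","top"):
    g=get_image(n); c=g[95:295,225:445]; cv2.imwrite(f"pics/{n}1.png",cv2.resize(c if n=="scene" else g[120:280,200:380],None,fx=3,fy=3,interpolation=3))
E
```

```text
1.7667 [ 0.44085899 -0.00101516  0.17979588] [-0.087 -0.812  2.301  0.046  1.107  1.481] [-0.5667744  -1.1704814   0.22225184]
[-0.7, 1.8, 1.2, 5.3, -34.9, 14.4, 0.1]
[-0.7, 1.8, 1.2, 4.1, -35.2, 14.1, 0.1]
```

View pics/scene1.png

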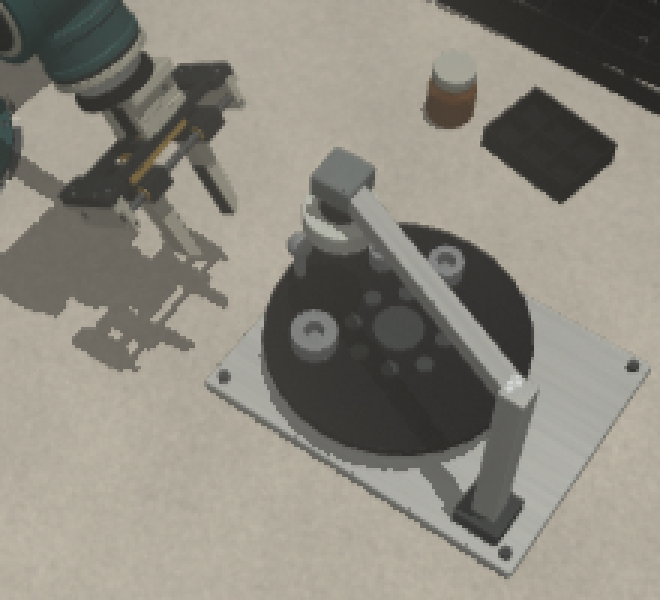

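View pics/top1.png

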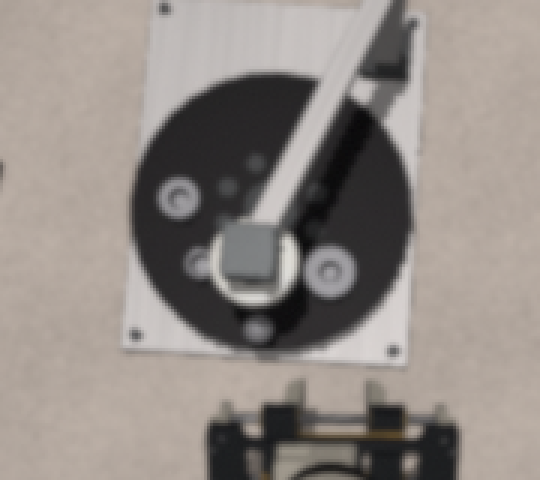

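Top view: fingertips are at cols 295/375 and the ball at col 258, so about 68 mm to the left, which matches the fit. Nothing has been disturbed. Moving on to the standoff.

Call:
step_arm([
  [-0.5,1.2,0.8,5,-23,10,0.1],
  [-0.5,1.2,0.8,5,-23,10,0.1],
  [-0.5,1.2,0.8,4,-23,10,0.1],
  [0,0,0,0,0,0,0.1],
])

```text
time: 2.2
tcp_pos: [0.4709, 0.0624, 0.1621]
orientation: [2.976, -0.094, 0.936]
contact_force: [-1.8, -0.7, -1.4]
gripper_width: 0.051
grip_force: 0.0
```

```bash
python3 - <<'E'
from h import *
s=read_state(); print(s["time"],s["tcp_pos"],s["joint_positions"].round(3),s["contact_force"])
p,r=pose(0,.0,np.radians(35)); print(p);rows(p,r,4,.1)
E
```

```text
2.2 [0.47094469 0.06244827 0.16211834] [ 0.152 -0.723  2.302 -0.15   0.97   1.833] [-1.75927705 -0.65148525 -1.35980744]
[0.50532233 0.06645054 0.1033617 ]
[0.1, 0.0, -0.1, -1.4, -1.6, 16.9, 0.1]
[0.1, 0.0, -0.1, -1.4, -1.5, 16.9, 0.1]
[0.1, 0.0, -0.1, -1.4, -1.5, 16.9, 0.1]
[0.1, 0.0, -0.1, -1.4, -1.5, 16.9, 0.1]
```

Call:
step_arm([
  [0,0,0,-3,-5,10,0.1],
  [0,0,0,-1.5,-1,14,0.1],
  [0,0,0,-1,0,15,0.1],
  [0,0,0,0,0,15,0.1],
  [0,0,0,0,0,13,0.1],
])

```text
time: 2.62
tcp_pos: [0.5053, 0.0628, 0.1046]
orientation: [2.975, -0.096, 0.936]
contact_force: [-0.4, -0.4, -0.8]
gripper_width: 0.0513
grip_force: 0.0
```

```bash
python3 - <<'E'
from h import *
s=read_state(); print(s["time"],s["tcp_pos"],s["joint_positions"].round(3),s["contact_force"])
p,r=pose(0,.0,np.radians(35)); print(p);rows(p,r,1,.1)
import cv2
a=get_image("scene")[140:260,260:400];b=get_image("top")[170:260,230:340]
cv2.imwrite("pics/g.png",np.vstack([cv2.resize(a,(420,360),interpolation=3),cv2.resize(b,(420,344),interpolation=3)])[:600])
E
```

```text
2.6167 [0.50531679 0.06277788 0.10457329] [ 0.14  -0.57   2.312 -0.164  0.806  1.853] [-0.41879735 -0.3957603  -0.78060868]
[0.50532233 0.06645054 0.1033617 ]
[0.5, 0.1, -0.5, -0.9, -3.7, 0.9, 0.1]
```

View pics/g.png

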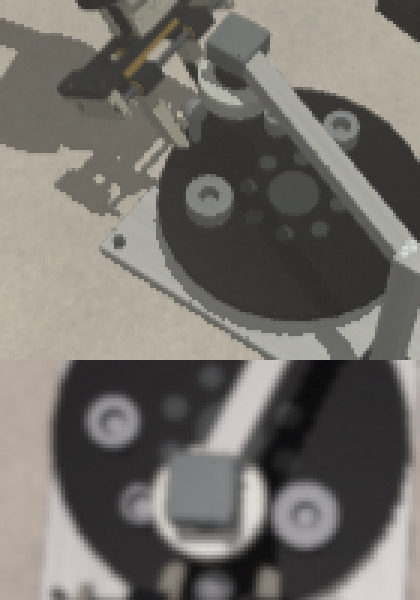

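The ball (col 213) sits between the fingers (172 and 270), about 4 mm off centre and clear of the head. I'll centre on it and close.

Call:
step_arm([
  [0,0,0,-0.5,-4,1,0.1],
  [0,0,0,0,0,0,-0.3],
  [0,0,0,0,0,0,-0.6],
  [0,0,0,0,0,0,-0.6],
  [0,0,0,0,0,0,-0.6],
])

```text
time: 3.13
tcp_pos: [0.5053, 0.069, 0.1052]
orientation: [2.976, -0.092, 0.939]
contact_force: [0.5, -1.7, 0.6]
gripper_width: 0.0294
grip_force: 1.4
```

```bash
cat > arc.py <<'E'
from h import *
import sys
# rows along the arc from the measured angle; radius/centre from fit. Tool turns with the disc.
def arc(ph0,ph1,n,claw,t=35,off=0):
    P=[pose(np.radians(x),0,np.radians(t)) for x in np.linspace(ph0,ph1,n+1)]
    for (p,a),(q,b) in zip(P,P[1:]): print(np.r_[np.degrees((a.inv()*b).as_rotvec()).round(2),(a.inv().apply(q-p)*1000).round(2),claw].tolist())
if __name__=="__main__":
    s=read_state(); p=s["tcp_pos"]; print(s["time"],p,s["contact_force"].round(1),s["gripper_width"],s["grip_force"],s["joint_positions"].round(2))
    Rm=R.from_rotvec(s["orientation"]).as_matrix(); g=p-.002*Rm[:,2]; d=g[:2]-A
    print("r",np.hypot(*d),"phi",(np.degrees(np.arctan2(d[1],d[0])-np.pi-YAW)+180)%360-180,"z",g[2],"tool yaw err y", np.degrees(np.arctan2(-Rm[0,1],Rm[1,1])))
    if len(sys.argv)>1: arc(*map(float,sys.argv[1:3]),int(sys.argv[3]),-.6)
E
python3 arc.py 0 30 5
```

```text
3.1333 [0.5053238  0.06904042 0.10515093] [ 0.5 -1.7  0.6] 0.02936835452579432 1.4265932142734528 [ 0.16 -0.57  2.31 -0.17  0.81  1.87]
r 0.1201683049374448 phi -1.2385251749182373 z 0.106788397995246 tool yaw err y 176.43141292197387
[3.44, 0.0, -4.91, 0.53, 12.42, 0.37, -0.6]
[3.44, -0.0, -4.91, 0.53, 12.42, 0.37, -0.6]
[3.44, 0.0, -4.91, 0.53, 12.42, 0.37, -0.6]
[3.44, -0.0, -4.91, 0.53, 12.42, 0.37, -0.6]
[3.44, 0.0, -4.91, 0.53, 12.42, 0.37, -0.6]
```

Call:
step_arm([
  [0,0,0,0,0,0,-1],
  [0,0,0,0,0,0,-1],
  [0,0,0,0,0,0,-1],
])

```text
time: 3.38
tcp_pos: [0.5054, 0.0691, 0.105]
orientation: [2.976, -0.092, 0.939]
contact_force: [-6.8, -1.6, 7.6]
gripper_width: 0.0245
grip_force: 30.0
```

```bash
python3 arc.py
```

```text
3.3833 [0.50535036 0.06906713 0.10496418] [-6.8 -1.6  7.6] 0.024526391943573738 30.00167816877365 [ 0.16 -0.57  2.31 -0.17  0.81  1.87]
r 0.12014307095277803 phi -1.2523318597942534 z 0.10660219757875654 tool yaw err y 176.4279068453257
```

Call:
step_arm([
  [1.15,0,-1.64,0.1,4.2,0,-1],
  [1.15,0,-1.64,0.1,4.2,0,-1],
  [1.15,0,-1.64,0.1,4.2,0,-1],
  [1.15,0,-1.64,0.1,4.2,0,-1],
  [1.15,0,-1.64,0.1,4.2,0,-1],
])

```text
time: 3.8
tcp_pos: [0.5056, 0.0484, 0.105]
orientation: [-2.959, -0.17, -0.932]
contact_force: [-6.7, 5.4, 3.3]
gripper_width: 0.0243
grip_force: 30.0
```

```bash
python3 arc.py
```

```text
3.8 [0.50564597 0.04844801 0.10501238] [-6.7  5.4  3.3] 0.024260293366029907 30.001777410507202 [ 0.01 -0.59  2.32  0.08  0.8   1.43]
r 0.12006286387187166 phi 8.69527876407733 z 0.10665109543601783 tool yaw err y -173.4266187640355
```

Call:
step_arm([
  [1.7,0,-2.45,0.1,6.2,0.1,-1],
  [1.7,0,-2.45,0.1,6.2,0.1,-1],
  [1.7,0,-2.45,0.1,6.2,0.1,-1],
  [1.7,0,-2.45,0.1,6.2,0.1,-1],
  [1.7,0,-2.45,0.1,6.2,0.1,-1],
])

```text
time: 4.22
tcp_pos: [0.5129, 0.0178, 0.105]
orientation: [-2.845, -0.542, -0.896]
contact_force: [-8.8, -3.0, 3.3]
gripper_width: 0.0248
grip_force: 30.0
```

```bash
python3 arc.py
```

```text
4.2167 [0.51291117 0.0178202  0.10499581] [-8.8 -3.   3.3] 0.024773683286784347 30.00341534614563 [-0.19 -0.53  2.29  0.4   0.89  0.83]
r 0.11997288050499245 phi 23.90802501913089 z 0.1066349899469617 tool yaw err y -158.46545540562167
```

Call:
step_arm([
  [1.7,0,-2.45,0.15,6.2,0.1,-1],
  [1.7,0,-2.45,0.15,6.2,0.1,-1],
  [1.7,0,-2.45,0.15,6.2,0.1,-1],
  [1.7,0,-2.45,0.15,6.2,0.1,-1],
  [1.7,0,-2.45,0.15,6.2,0.1,-1],
])

```text
time: 4.63
tcp_pos: [0.5281, -0.0101, 0.105]
orientation: [-2.692, -0.887, -0.848]
contact_force: [-8.3, -8.2, 3.4]
gripper_width: 0.0249
grip_force: 30.0
```

Call:
step_arm([
  [1.7,0,-2.45,0.15,6.2,0.1,-1],
  [1.7,0,-2.45,0.15,6.2,0.1,-1],
  [1.7,0,-2.45,0.15,6.2,0.1,-1],
  [1.7,0,-2.45,0.15,6.2,0.1,-1],
  [1.7,0,-2.45,0.15,6.2,0.1,-1],
])

```text
time: 5.05
tcp_pos: [0.5491, -0.0321, 0.105]
orientation: [-2.501, -1.204, -0.785]
contact_force: [-16.6, -8.3, 10.6]
gripper_width: 0.0246
grip_force: 30.0
```

```bash
python3 arc.py
```

```text
5.05 [ 0.54913987 -0.03214958  0.10496551] [-16.6  -8.3  10.6] 0.02463558224399817 30.00487983226776 [-0.4  -0.22  2.07  0.63  1.18  0.07]
r 0.11986571847020877 phi 54.02326453719661 z 0.10660817368429222 tool yaw err y -128.64882532328284
```

Call:
step_arm([
  [1.7,0,-2.45,-0.6,6.2,-0.3,-1],
  [1.7,0,-2.45,0.1,6.2,0.1,-1],
  [1.7,0,-2.45,0.1,6.2,0.1,-1],
  [1.7,0,-2.45,0.1,6.2,0.1,-1],
  [1.7,0,-2.45,0.1,6.2,0.1,-1],
])

```text
time: 5.47
tcp_pos: [0.5756, -0.0486, 0.105]
orientation: [-2.28, -1.49, -0.718]
contact_force: [-2.4, -2.0, 3.0]
gripper_width: 0.0242
grip_force: 30.0
```

Call:
step_arm([
  [1.7,0,-2.45,0.1,6.2,0.1,-1],
  [1.7,0,-2.45,0.1,6.2,0.1,-1],
  [1.7,0,-2.45,0.1,6.2,0.1,-1],
  [1.7,0,-2.45,0.1,6.2,0.1,-1],
  [1.7,0,-2.45,0.1,6.2,0.1,-1],
])

```text
time: 5.88
tcp_pos: [0.6058, -0.0575, 0.1051]
orientation: [-2.034, -1.744, -0.641]
contact_force: [2.1, -1.5, 2.7]
gripper_width: 0.0245
grip_force: 30.0
```

```bash
python3 arc.py
```

```text
5.8833 [ 0.60578581 -0.05752066  0.10505105] [ 2.1 -1.5  2.7] 0.024461367281986533 29.99950647354126 [-0.4   0.1   1.76  0.59  1.46 -0.37]
r 0.12006297984918754 phi 84.29639568366508 z 0.10669485793476781 tool yaw err y -98.89318245088084
```

Call:
step_arm([
  [1.3,0,-1.8,0.1,4.6,0.1,-1],
  [1.3,0,-1.8,0.1,4.6,0.1,-1],
  [0,0,0,0,0,0,-1],
  [0,0,0,0,0,0,-1],
])

```text
time: 6.22
tcp_pos: [0.6149, -0.0586, 0.105]
orientation: [-1.958, -1.81, -0.615]
contact_force: [-0.2, -6.7, 4.1]
gripper_width: 0.0246
grip_force: 30.0
```

```bash
python3 arc.py
```

```text
6.2167 [ 0.61493554 -0.05858607  0.10504075] [-0.2 -6.7  4.1] 0.02459018417601021 30.001159608364105 [-0.39  0.15  1.71  0.57  1.5  -0.42]
r 0.1200701435770205 phi 88.73569235711375 z 0.10668530127593173 tool yaw err y -94.56100306997881
```

Call:
step_arm([
  [0,0,0,0,0,0,-0.3],
  [0,0,0,0,0,0,0.1],
  [0,0,0,0,0,0,0.1],
  [0,0,0,0,0,0,0.1],
])

```text
time: 6.55
tcp_pos: [0.6141, -0.0579, 0.1046]
orientation: [-1.958, -1.809, -0.615]
contact_force: [0.1, 0.0, -1.2]
gripper_width: 0.0468
grip_force: 0.0
```

Call:
step_arm([
  [0,0,0,0,0,-6,0.1],
  [0,0,0,0,0,-15,0.1],
  [0,0,0,0,0,-20,0.1],
  [0,0,0,0,0,-20,0.1],
  [0,0,0,0,0,-20,0.1],
])

```text
time: 6.97
tcp_pos: [0.6102, -0.1051, 0.1734]
orientation: [-1.958, -1.81, -0.615]
contact_force: [-0.6, -0.1, 0.3]
gripper_width: 0.0513
grip_force: 0.0
```

Call:
step_arm([
  [0,0,0,0,0,-20,0.1],
  [0,0,0,0,0,-20,0.1],
  [0,0,0,0,0,-10,0.1],
  [0,0,0,0,0,0,0.1],
  [0,0,0,0,0,0,0.1],
])

```text
time: 7.38
tcp_pos: [0.608, -0.1327, 0.2126]
orientation: [-1.959, -1.809, -0.615]
contact_force: [0.3, 0.2, -0.1]
gripper_width: 0.0509
grip_force: 0.0
```

```bash
python3 - <<'E'
from h import *
import cv2
print(read_state()["contact_force"],read_state()["tcp_pos"])
a=get_image("scene")[95:295,285:445];b=get_image("top")[95:250,150:350]
cv2.imwrite("pics/f.png",np.hstack([cv2.resize(a,(400,500),interpolation=3),cv2.resize(b,(400,310),interpolation=3) if 0 else cv2.copyMakeBorder(cv2.resize(b,(400,310),interpolation=3),0,190,0,0,0)]))
E
```

```text
[ 0.25064935  0.22362783 -0.06030666] [ 0.60799336 -0.13269105  0.21261943]
```

View pics/f.png

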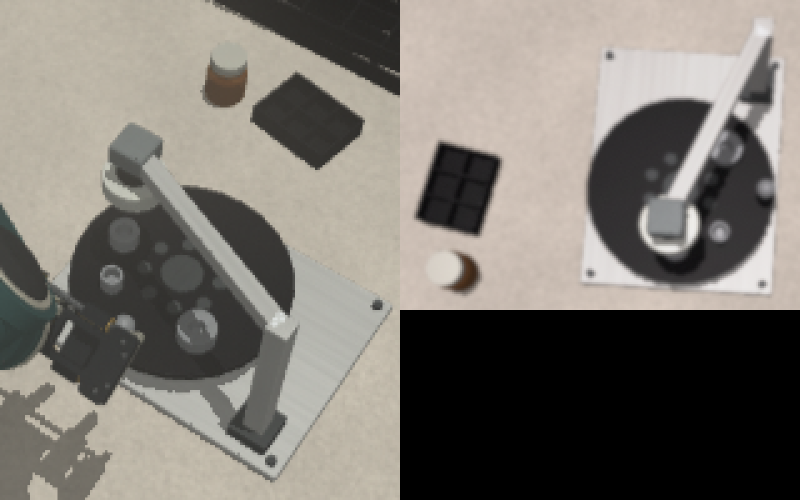

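The ball is at top crop (765,187), small at (719,232) and large at (727,148). In the scene view the medium spacer stands under the lens at (124,235). All are upright and the robot is clear. I'll check the angle numerically, then hand in.

```bash
python3 - <<'E'
from h import *
for n,r,a,z in(("ball",.12,270,.105),("small",.085,225,.081),("large",.085,315,.081)):
    t=np.radians(a)+YAW; print(n,((proj("top",[A[0]+r*np.cos(t),A[1]+r*np.sin(t),z])-[150,95])*2+[400,0]).round())
print(close_job())
E
```

```text
ball [[766. 186.]]
small [[720. 230.]]
large [[725. 145.]]
the job is handed in; nothing more can be done
None
```

I turned the table +90° and the medium spacer now rests at the detent under the lens. All three spacers are standing, the gripper is clear of everything, and the job is handed in.

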